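# Post the rejected battery packs into the discard box

## Robot

A 6-joint arm with a two-finger parallel gripper is mounted at the origin on the work surface. World frame = base frame: x ahead of the robot, y to its left, z up, the work surface at z = 0. Lengths are in m, angles in rad, forces in N, time in s.
With the tool pointing down it reaches from about 0.425 to 0.925 m from the base axis. Payload 12.5 kg.
Tool frame: the origin (TCP) lies at the very end of the fingers, on their centre line; the grasp point (between the pads) lies 19 mm behind it (env.pinch_z is the distance from the TCP to the grasp point, in m); z points along the fingers, y is the line along which they close (so a half turn about z gives the same grasp; the last joint's range is limited). The gripper opens to 85 mm and grips with 20 to 120 N. Pads are 22 mm wide; open, the fingers measure 114 mm over their backs; the gripper's body (76 mm by 85 mm) begins 54 mm behind the grasp point. The pads swing forward as they close: fully open they stand 13 mm farther back than shut.
Start: joints at [-1.353, 0.491, 1.559, -0, 1.092, -0.106], TCP at [0.199, -0.593, 0.231] pointing down, gripper open.
Joint ranges: [-3.1, 3.1], [-0.84, 2.19], [0.05, 2.79], [-1.13, 4.28], [0.06, 2.93], [-2.69, 2.69]. Speed limits (rad/s): [2.22, 2.22, 2.79, 3.14, 3.14, 3.14].

## Interface

Orientations are given as [roll, pitch, yaw] about the fixed x, y, z axes, in that order (R = Rz(yaw) Ry(pitch) Rx(roll)).
In Python, from rig import telemetry, get_image, workorder, env gives the robot as it stands.
- The arm moves only by the shell command python3 -m creep 'ROWS' [FORCE]. ROWS is JSON, a list of rows, each an object of numbers: "dx", "dy", "dz": the shift along the tool's x, y, z normalised to -1 to 1, where 1 is 30 mm; "wx", "wy", "wz": the turn, a rotation vector about the tool's x, y, z normalised to -1 to 1, where 1 is 0.15 rad; "claw": the closure, from 0 (fully open) to 1 (shut). In form: [{"dx": .., "dy": .., "dz": .., "wx": .., "wy": .., "wz": .., "claw": ..}, ...]. A call has 1 to 5 rows; each row shifts and turns the commanded pose from where the row before left it, along the tool's axes as they then stand; what a row does not reach is not made up. A row lasts 1/8 s, in which the tool goes at most 62.5 mm and 10.7 degrees, less where a joint would pass 70% of its speed; a pose out of reach is approached as far as the arm can. A call with a number of a shift or a turn outside -1 to 1 is refused whole. A call with a gripper value outside its range is refused whole. The fingers move at their own pace and stop on an object; FORCE is the grip in N (left out, the last holds). Time passes only in rows, so rows that do not move let the fingers close. It gives the time, the measured TCP pose, the force, the opening and the grip force at its end, in the units of the state.
- telemetry.observe(): the state, without advancing time (a new reading comes with each control period).
- get_image(name): name is "scene" or "top" or "wrist"; returns a dict with "image" (400x640x3 uint8, blue, green, red), "z_map" (400x640 float32, m along the optical axis (not along the pixel's ray), 0 where there is no reading), "fx", "fy", "cx", "cy" (pixels), "xyz" and "attitude" of the camera in the world. Camera axes: x right, y down, z forward; pixel columns grow to the right and rows downward; lengths in m; the calibration is good to about 2 mm. A picture is of the moment at which its call begins.
- workorder.hand_in(): hands the job in; it is judged then, once.
The state is a dict: "t": time; "qpos": joint angles; "joint_vel": joint speeds; "effort": joint torques, N m; "position": TCP position; "orientation": TCP orientation; "force": force on the tool from outside, world axes, zero at the start; "torque": the same for the moment, N m; "opening": finger opening in m; "grip_force": force on a finger pad.
Only numpy, scipy, OpenCV 4.12 (cv2) and the standard library are available. Lean on these libraries where they do the work, as an engineer would, in place of code of your own. Each camera call takes 0.05 s, during which the arm holds its last target. There are 200 camera calls.

## Task

Two of the four camera battery packs standing in the pink tray are rejects, the ones with red caps: take them one at a time and post each through the orange sprung flap in the top of the grey discard box, pushing the flap down and letting go inside so that the pack falls into the hidden bin. Finish with both rejects in the bin and the flap sprung fully shut. Leave the two good packs with green caps standing where they are in the tray, and do not disturb the tape roll or the screwdriver.

Things in the scene. Friction and masses are not known exactly. Their poses are not given: they have to be found in the camera images.
- box: Fixed closed grey plastic discard box with a red stripe, outside 240 (its x) x 200 (its y) x 205 mm high, walls and top 6 mm; the hidden bin is its inside, whose floor is 6 mm above the table. Origin: centre of its underside; z up; x points from the mouth's free-edge side to its hinge side.
- mouth (a point): Centre of the rectangular mouth in the box's top, at the level of the top face (205 mm above the table). The mouth is 120 mm along the box's x and 115 mm along its y. It is closed by the orange flap, level and almost flush with the top; axes as the box.
- flap (a joint): Angle of the orange sprung flap in rad: 0 shut (level), grows as it is pushed down into the box, stop at 1.2. Its spring shuts it again and holds up a pack laid on it; it takes about 2 N pressed at its middle to start, up to about 5 N pressed 30 mm from the hinge when well open.
- flap_edge (a point): Middle of the flap's free edge, top face (black strip beside it). The flap is 116 x 111 x 4 mm, hinged along the box's y at the mouth's +x edge (steel pin seen there); this -x edge swings down. Two fingers gripping a pack across the box's x at the mouth's centre, tips 48 mm below the box's top, hold it about 0.9 rad open; opened to 40 mm there, they keep it down while the pack drops past.
- tray: Fixed shallow pink tray, 150 (its x) x 290 (its y) x 12 mm high, floor and rim 5 mm thick. Origin: centre of its underside; the packs stand in a row along its y, about 62 mm apart, in any order.
- reject_a_center (a point): Camera battery pack, a black block 20 x 38 x 55 mm, 56 to 112 g, standing upright on the tray floor, with a red cap (the top 11 mm, contacts on top). This point is its centre, 27.5 mm above its underside; its x axis runs across the 20 mm thickness (the way to grip it), y along the 38 mm width, z up. A reject.
- reject_b_center (a point): Camera battery pack, a black block 20 x 38 x 55 mm, 56 to 112 g, standing upright on the tray floor, with a red cap (the top 11 mm, contacts on top). This point is its centre, 27.5 mm above its underside; its x axis runs across the 20 mm thickness (the way to grip it), y along the 38 mm width, z up. A reject.
- good_a_center (a point): Camera battery pack, a black block 20 x 38 x 55 mm, 56 to 112 g, standing upright on the tray floor, with a green cap (the top 11 mm, contacts on top). This point is its centre, 27.5 mm above its underside; its x axis runs across the 20 mm thickness (the way to grip it), y along the 38 mm width, z up. A good pack, to be left alone.
- good_b_center (a point): Camera battery pack, a black block 20 x 38 x 55 mm, 56 to 112 g, standing upright on the tray floor, with a green cap (the top 11 mm, contacts on top). This point is its centre, 27.5 mm above its underside; its x axis runs across the 20 mm thickness (the way to grip it), y along the 38 mm width, z up. A good pack, to be left alone.
- tape: Roll of brown tape lying flat, 90 mm across, 72 mm hole, 30 mm high; a bystander. Origin: centre of its underside.
- driver: Red-handled screwdriver, 160 mm long (handle 26 mm thick), lying on the table beyond the tray and box; a bystander. Origin: below its middle, at table level, x along it towards the tip.
There are look-alikes about, which are no part of the job. Leave any white or yellow look-alike of the part that bears reject_a_center alone. Leave any white look-alike of the part that bears reject_b_center alone.

How it is judged:
On the way, in this order (a step that is already met when the one before it is completed fails the run):
1. one reject has dropped into the hidden bin (((z of reject_a_center in the frame of box between 0 and 0.11 m and x of reject_a_center in the frame of box between -0.12 and 0.12 m and y of reject_a_center in the frame of box between -0.1 and 0.1 m) or (z of reject_b_center in the frame of box between 0 and 0.11 m and x of reject_b_center in the frame of box between -0.12 and 0.12 m and y of reject_b_center in the frame of box between -0.1 and 0.1 m))), for 0.2 s.
2. both rejects are in the hidden bin (z of reject_a_center in the frame of box between 0 and 0.11 m and x of reject_a_center in the frame of box between -0.12 and 0.12 m and y of reject_a_center in the frame of box between -0.1 and 0.1 m and z of reject_b_center in the frame of box between 0 and 0.11 m and x of reject_b_center in the frame of box between -0.12 and 0.12 m and y of reject_b_center in the frame of box between -0.1 and 0.1 m), for 0.2 s.
At the end, for the whole second after the job is handed in: Both red-capped packs lie at rest inside the discard box (their centres lower than 110 mm above its underside and within its walls), and the flap is shut (within 0.06 rad) (all of step 2 and value of joint flap below 0.06 rad and linear speed of each of reject_a, reject_b below 0.03 m/s); the robot touches nothing.
It fails at once if good pack a moved more than 25 mm or tipped over (distance of good_a_center from where it was at the start of the episode above 0.025 m or angle between good_a_center's own z axis and vertical above 0.5 rad).
It fails at once if good pack b moved more than 25 mm or tipped over (distance of good_b_center from where it was at the start of the episode above 0.025 m or angle between good_b_center's own z axis and vertical above 0.5 rad).
It fails at once if the tape moved more than 30 mm (distance of tape from where it was at the start of the episode above 0.03 m).
It fails at once if the driver moved more than 30 mm (distance of driver from where it was at the start of the episode above 0.03 m).
It also fails if it takes over 64 s, if anything falls off the work surface, if the arm or the gripper's body presses on something with over 40 N, if the wrist force passes 120 N, or if a joint passes its speed limit or range.

## Working session

There is one attempt and no reset: what is moved stays moved. The work goes in short steps, Python scripts to look and compute and a shell command to move; the robot and the scene stay as the last step left them, time stands still between calls to the robot, and variables do not carry over. Pictures are saved under pics/ and viewed, at most 10 in all, crops included, and the job is handed in when it is done.

```bash
mkdir -p pics; python3 - <<'E'
from rig import telemetry,get_image
import cv2,numpy as np,pickle
s=telemetry.observe();print(s)
for n in("scene","top"):
    d=get_image(n);cv2.imwrite(f"pics/{n}0.png",d["image"]);pickle.dump(d,open(f"{n}0.pkl","wb"))
    print(n,d["xyz"],d["attitude"],d["fx"],d["cx"],d["cy"])
E
```

```text
{'t': 0.0, 'qpos': array([-1.35259391e+00,  4.91576219e-01,  1.55946478e+00,  1.22509189e-05,
        1.09170608e+00, -1.05604401e-01]), 'joint_vel': array([ 7.11447252e-04, -3.37942930e-05, -4.43853465e-05,  9.50325661e-04,
        1.22270232e-03, -1.88140800e-03]), 'effort': array([-1.82932172e-04, -6.18462110e+01, -2.61595094e+01, -8.26751284e-05,
        4.10966415e-03,  1.55370373e-05]), 'position': array([ 0.19883188, -0.59228282,  0.23071211]), 'orientation': array([-3.14044580e+00, -1.32490726e-04,  3.23801086e-01]), 'force': array([-0.34435661, -0.02284994, -1.13931635]), 'torque': array([ 0.00171534, -0.02218291,  0.00381077]), 'grip_force': 0.0, 'opening': 0.08541595040623437}
scene [1.0003335  0.50121081 0.69538653] [-2.29525897  0.00484435  2.42206491] 422.0727125907071 323.40970637045507 191.13890949232248
top [0.41200974 0.0317333  1.17896462] [-2.9947119  -0.03219056 -1.5853051 ] 492.1616499360381 325.1011839332312 198.79578321906868
```

View pics/top0.png

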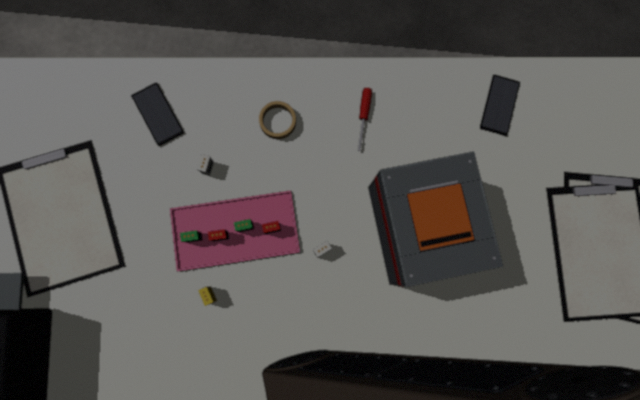

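View pics/scene0.png

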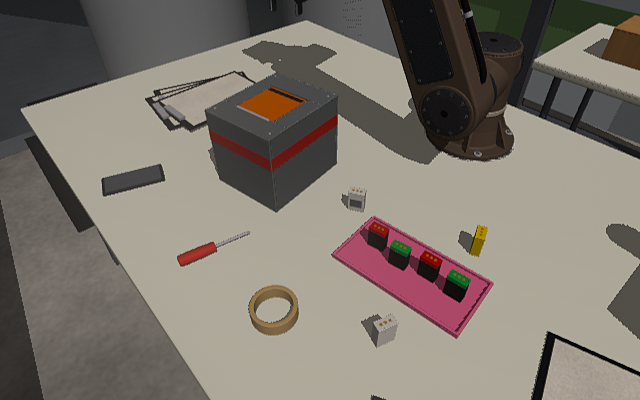

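The top view shows the caps in row order green (190,237), red (217,235), green (243,226), red (271,227). The flap is at (440,215), with its black free edge at (445,239) and its hinge at (435,187). The scene view agrees, and the white and yellow look-alikes stand outside the tray.

```bash
cat > h.py <<'E'
import cv2,numpy as np
from scipy.spatial.transform import Rotation as R
def pts(d):
    z=d["z_map"];v,u=np.mgrid[:400,:640]
    c=np.stack([(u-d["cx"])/d["fx"],(v-d["cy"])/d["fy"],np.ones_like(z)],-1)
    r=c@R.from_euler("xyz",d["attitude"]).as_matrix().T
    return r*z[...,None]+d["xyz"],r
def cast(d,r,m,h):
    q=r[m];return d["xyz"]+q*((h-d["xyz"][2])/q[:,2])[:,None]
def rect(p):
    c,s,a=cv2.minAreaRect((p[:,:2]*1000).astype(np.float32))
    if s[0]<s[1]: s=s[::-1];a-=90
    return np.round(c,1),np.round(s,1),round((a+90)%180-90,1)   # angle of long side
def masks(d):
    h=cv2.cvtColor(d["image"],cv2.COLOR_BGR2HSV);H,S,V=h[...,0],h[...,1],h[...,2]
    return {"red":((H<5)|(H>176))&(S>180)&(V>50),"green":(H>45)&(H<80)&(S>130)&(V>40),"orange":(H>6)&(H<16)&(S>190)&(V>90)}
E
python3 - <<'E'
import pickle
from h import *
for n in("top","scene"):
    d=pickle.load(open(n+"0.pkl","rb"));P,r=pts(d)
    for k,m in masks(d).items():
        N,L,st,_=cv2.connectedComponentsWithStats(m.astype(np.uint8))
        for i in range(1,N):
            if st[i,4]<40: continue
            mm=L==i;z=P[mm][:,2];top=mm&(P[...,2]>np.percentile(z,95)-.004)
            print(n,k,st[i],"z95 %.3f"%np.percentile(z,95),"depth",rect(P[top]),"cast60",rect(cast(d,r,mm,.06 if k!="orange" else .205)))
    b=(P[...,2]>.195)&(P[...,2]<.215)&(P[...,0]>.3); print(n,"boxtop",rect(P[b]))
    t=P[...,2]
E
```

```text
top red [360  89  11  30 218] z95 0.029 depth (array([631.1, -49.7]), array([467. ,  22.6]), -17.6) cast60 (array([ 804.9, -105.5]), array([74. , 18.5]), -9.3)
top red [262 222  18  11 115] z95 0.064 depth (array([514.6, 117.6]), array([37.7, 18.1]), -78.6) cast60 (array([514.1, 117.8]), array([38.2, 19.3]), -79.3)
top red [208 230  18  11 112] z95 0.064 depth (array([464.5, 140.7]), array([240.1,  28.9]), 71.2) cast60 (array([497.3, 240. ]), array([38.3, 19.5]), -81.9)
top green [235 221  17  10  82] z95 0.065 depth (array([517.7, 180. ]), array([35.7, 15.6]), -82.9) cast60 (array([518.3, 180.2]), array([35.7, 18.1]), -78.0)
top green [182 232  16   9  75] z95 0.064 depth (array([495.5, 300.1]), array([34.5, 15.7]), -82.8) cast60 (array([495.2, 300.3]), array([33.5, 18. ]), -88.7)
top orange [ 408  185   63   56 2523] z95 0.208 depth (array([ 500.1, -120.8]), array([337.8, 100. ]), -76.5) cast60 (array([ 526.6, -230.2]), array([108.6,  95.2]), -79.2)
top orange [421 237  52  13  98] z95 0.208 depth (array([ 463.9, -241.2]), array([103.9,   4.2]), -79.9) cast60 (array([ 464.4, -242.4
[... 767 characters left out ...]
3  19 203] z95 0.059 depth (array([748.8, 359.1]), array([576.3,  41.2]), 25.4) cast60 (array([506.2, 243.8]), array([40.3, 27.3]), -81.8)
scene green [390 240  22  17 190] z95 0.060 depth (array([760.8, 329.7]), array([587.9,  41.1]), 31.6) cast60 (array([527.2, 186.4]), array([40.1, 26.5]), -77.5)
scene green [447 270  24  20 232] z95 0.060 depth (array([499.3, 304.2]), array([38.2, 22.4]), -78.7) cast60 (array([504.1, 306. ]), array([39.1, 27.3]), -80.9)
scene orange [ 240   87   66   34 1076] z95 0.203 depth (array([708. , 119.2]), array([950.4, 149.7]), 61.5) cast60 (array([ 521.7, -227.1]), array([114.4, 110.4]), 10.8)
scene boxtop (array([ 518.8, -230.7]), array([243.5, 202.5]), 10.5)
```

```bash
cat > go.py <<'E'
import sys
from h import *
from rig import telemetry
s=telemetry.observe();x,y,z,yaw=map(float,sys.argv[1:])
r=R.from_euler("xyz",s["orientation"])
d=r.inv().apply(np.array([x,y,z])-s["position"])*1000
e=(r.inv()*R.from_euler("xyz",[np.pi,0,np.radians(yaw)])).as_rotvec()
print("t",s["t"],"pos",s["position"].round(4),"rpy deg",np.degrees(s["orientation"]).round(1),"open",s["opening"],"grip",s["grip_force"],"F",s["force"].round(1))
print("tool mm",d.round(1),"rows",(d/30).round(2),"| turn rows",(e/.15).round(2))
E
C="python3 -m creep"
$C '[{"dz":-0.2,"wz":-0.96},{"dz":-0.2,"wz":-0.96},{"dz":-0.2,"wz":-0.96},{"dz":-0.2,"wz":-0.96},{"dz":-0.2,"wz":-0.96}]'
$C '[{"dz":-0.2,"wz":-0.96},{"dz":-0.2,"wz":-0.96},{"dz":-0.2,"wz":-0.96},{"dz":-0.2,"wz":-0.96},{"dz":-0.2,"wz":-0.96}]'
$C '[{"dx":0}]'
python3 go.py .516 .1185 .2 101
```

```text
t 0.1 pos [ 0.1988 -0.5923  0.2308] rpy deg [-179.9   -0.    18.6] open 0.08541667999270257 grip 0.0 F [ 0.1 -1.2  0.1]
tool mm [ 526.9 -572.9   31.4] rows [ 17.56 -19.1    1.05] | turn rows [-0.   -0.01 -9.59]invalid input at $[0]: expected keys dx, dy, dz, wx, wy, wz, claw
invalid input at $[0]: expected keys dx, dy, dz, wx, wy, wz, claw
invalid input at $[0]: expected keys dx, dy, dz, wx, wy, wz, claw
```

```bash

python3 -m creep '[{"dx":0,"dy":0,"dz":-0.2,"wx":0,"wy":0,"wz":-0.96,"claw":0},{"dx":0,"dy":0,"dz":-0.2,"wx":0,"wy":0,"wz":-0.96,"claw":0},{"dx":0,"dy":0,"dz":-0.2,"wx":0,"wy":0,"wz":-0.96,"claw":0},{"dx":0,"dy":0,"dz":-0.2,"wx":0,"wy":0,"wz":-0.96,"claw":0},{"dx":0,"dy":0,"dz":-0.2,"wx":0,"wy":0,"wz":-0.96,"claw":0}]'
python3 -m creep '[{"dx":0,"dy":0,"dz":-0.2,"wx":0,"wy":0,"wz":-0.96,"claw":0},{"dx":0,"dy":0,"dz":-0.2,"wx":0,"wy":0,"wz":-0.96,"claw":0},{"dx":0,"dy":0,"dz":-0.2,"wx":0,"wy":0,"wz":-0.96,"claw":0},{"dx":0,"dy":0,"dz":-0.2,"wx":0,"wy":0,"wz":-0.96,"claw":0},{"dx":0,"dy":0,"dz":-0.2,"wx":0,"wy":0,"wz":-0.96,"claw":0}]'
python3 -m creep '[{"dx":0,"dy":0,"dz":0,"wx":0,"wy":0,"wz":0,"claw":0}]'
python3 go.py .516 .1185 .2 101
```

```text
t: 0.72
position: [0.1988, -0.5924, 0.2611]
orientation: [-3.141, -0.001, 1.049]
force: [-0.1, -0.5, 0.4]
opening: 0.0853
grip_force: 0.0
t: 1.35
position: [0.1989, -0.5924, 0.2911]
orientation: [-3.142, -0.001, 1.769]
force: [0.2, -0.3, 0.2]
opening: 0.0853
grip_force: 0.0
t: 1.48
position: [0.1989, -0.5925, 0.2914]
orientation: [3.142, 0.0, 1.763]
force: [-0.5, 0.7, -0.2]
opening: 0.0849
grip_force: 0.0
t 1.475 pos [ 0.1989 -0.5925  0.2914] rpy deg [180.   0. 101.] open 0.08492478016140181 grip 0.0 F [-0.5  0.7 -0.2]
tool mm [637.5 447.   91.2] rows [21.25 14.9   3.04] | turn rows [0. 0. 0.]
```

```bash

python3 -m creep '[{"dx":1,"dy":1,"dz":0,"wx":0,"wy":0,"wz":0,"claw":0},{"dx":1,"dy":1,"dz":0,"wx":0,"wy":0,"wz":0,"claw":0},{"dx":1,"dy":1,"dz":0,"wx":0,"wy":0,"wz":0,"claw":0},{"dx":1,"dy":1,"dz":0,"wx":0,"wy":0,"wz":0,"claw":0},{"dx":1,"dy":1,"dz":0,"wx":0,"wy":0,"wz":0,"claw":0}]' | head -2
python3 -m creep '[{"dx":1,"dy":1,"dz":0,"wx":0,"wy":0,"wz":0,"claw":0},{"dx":1,"dy":1,"dz":0,"wx":0,"wy":0,"wz":0,"claw":0},{"dx":1,"dy":1,"dz":0,"wx":0,"wy":0,"wz":0,"claw":0},{"dx":1,"dy":1,"dz":0,"wx":0,"wy":0,"wz":0,"claw":0},{"dx":1,"dy":1,"dz":0,"wx":0,"wy":0,"wz":0,"claw":0}]' | head -2
python3 -m creep '[{"dx":1,"dy":1,"dz":0,"wx":0,"wy":0,"wz":0,"claw":0},{"dx":1,"dy":1,"dz":0,"wx":0,"wy":0,"wz":0,"claw":0},{"dx":1,"dy":1,"dz":0,"wx":0,"wy":0,"wz":0,"claw":0},{"dx":1,"dy":1,"dz":0,"wx":0,"wy":0,"wz":0,"claw":0},{"dx":1,"dy":1,"dz":0,"wx":0,"wy":0,"wz":0,"claw":0}]' | head -2
python3 -m creep '[{"dx":1,"dy":0,"dz":0,"wx":0,"wy":0,"wz":0,"claw":0},{"dx":1,"dy":0,"dz":0,"wx":0,"wy":0,"wz":0,"claw":0},{"dx":1,"dy":0,"dz":0,"wx":0,"wy":0,"wz":0,"claw":0},{"dx":1,"dy":0,"dz":0,"wx":0,"wy":0,"wz":0,"claw":0},{"dx":1,"dy":0,"dz":0,"wx":0,"wy":0,"wz":0,"claw":0}]' | head -2
python3 -m creep '[{"dx":1,"dy":0,"dz":0.6,"wx":0,"wy":0,"wz":0,"claw":0},{"dx":0.25,"dy":0,"dz":1,"wx":0,"wy":0,"wz":0,"claw":0},{"dx":0,"dy":0,"dz":0.6,"wx":0,"wy":0,"wz":0,"claw":0},{"dx":0,"dy":0,"dz":0,"wx":0,"wy":0,"wz":0,"claw":0}]' | head -2
python3 go.py .516 .1185 .2 101
python3 - <<'E'
from rig import get_image
from h import *
import cv2
d=get_image("wrist");cv2.imwrite("pics/w1.png",d["image"]);P,r=pts(d)
print(d["xyz"],d["attitude"])
for k,m in masks(d).items():
    N,L,st,_=cv2.connectedComponentsWithStats(m.astype(np.uint8))
    for i in range(1,N):
        if st[i,4]<150: continue
        mm=L==i;z=P[mm][:,2];t=mm&(abs(P[...,2]-.06)<.004)
        print(k,st[i],"zmed %.3f"%np.median(z[z>-1]),"top",t.sum(),rect(P[t]) if t.sum()>20 else "", "cast",rect(cast(d,r,mm,.06)))
E
```

```text
t: 2.1
position: [0.3178, -0.4152, 0.2909]
t: 2.72
position: [0.4363, -0.2392, 0.291]
t: 3.35
position: [0.5547, -0.0632, 0.2909]
t: 3.98
position: [0.525, 0.0836, 0.2909]
t: 4.47
position: [0.5176, 0.1195, 0.224]
t 4.475 pos [0.5176 0.1195 0.224 ] rpy deg [-179.8   -0.   100.9] open 0.08544745566061554 grip 0.0 F [ 0.2 -0.4  1. ]
tool mm [-0.7 -1.7 24. ] rows [-0.02 -0.06  0.8 ] | turn rows [-0.02 -0.   -0.01]
[0.50392992 0.19421089 0.36649595] [2.83969948e+00 2.10140647e-03 1.90112086e-01]
red [312  35  21  44 688] zmed 0.060 top 681 (array([498.7, 240.7]), array([38.2, 18.8]), -81.5) cast (array([498.7, 240.7]), array([38.3, 18.8]), -81.4)
red [307 160  17  35 465] zmed 0.060 top 448 (array([515.2, 119.7]), array([37.4, 17.8]), -78.8) cast (array([515. , 120.6]), array([38.7, 17.7]), -78.8)
green [323 104  17  36 463] zmed 0.060 top 459 (array([520.4, 182.3]), array([35.6, 17.1]), -78.7) cast (array([520.4, 182.3]), array([35.5, 17. ]), -78.8)
```

View pics/w1.png

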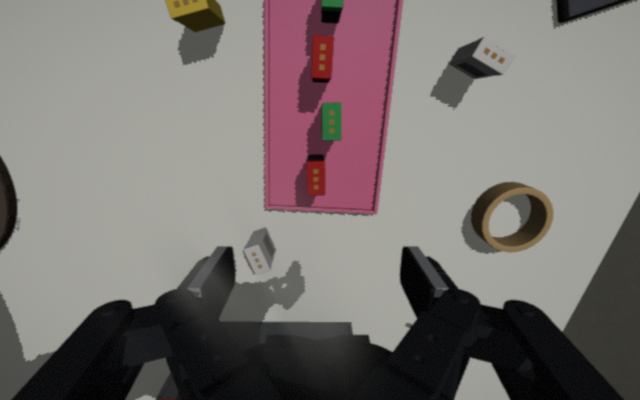

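The wrist view shows the red caps at (316,177) and (322,58), with the green one at (332,121) between them. The measurements agree across views, with cap tops at 60 mm and 38x19 mm in size, so I'm descending on the nearer reject.

```bash

python3 -m creep '[{"dx":0,"dy":-0.06,"dz":1,"wx":0,"wy":0,"wz":0,"claw":0},{"dx":0,"dy":0,"dz":1,"wx":0,"wy":0,"wz":0,"claw":0},{"dx":0,"dy":0,"dz":1,"wx":0,"wy":0,"wz":0,"claw":0},{"dx":0,"dy":0,"dz":1,"wx":0,"wy":0,"wz":0,"claw":0},{"dx":0,"dy":0,"dz":1,"wx":0,"wy":0,"wz":0,"claw":0}]' 40
python3 -m creep '[{"dx":0,"dy":0,"dz":0.9,"wx":0,"wy":0,"wz":0,"claw":0},{"dx":0,"dy":0,"dz":0.8,"wx":0,"wy":0,"wz":0,"claw":0},{"dx":0,"dy":0,"dz":0,"wx":0,"wy":0,"wz":0,"claw":0},{"dx":0,"dy":0,"dz":0,"wx":0,"wy":0,"wz":0,"claw":1},{"dx":0,"dy":0,"dz":0,"wx":0,"wy":0,"wz":0,"claw":1}]'
python3 -m creep '[{"dx":0,"dy":0,"dz":0,"wx":0,"wy":0,"wz":0,"claw":1},{"dx":0,"dy":0,"dz":0,"wx":0,"wy":0,"wz":0,"claw":1},{"dx":0,"dy":0,"dz":0,"wx":0,"wy":0,"wz":0,"claw":1},{"dx":0,"dy":0,"dz":0,"wx":0,"wy":0,"wz":0,"claw":1}]'
```

```text
t: 5.15
position: [0.5173, 0.1189, 0.0753]
orientation: [3.14, 0.0, 1.762]
force: [-0.0, 0.3, -0.0]
opening: 0.0855
grip_force: 0.0
t: 5.78
position: [0.5171, 0.1191, 0.0255]
orientation: [3.14, 0.0, 1.764]
force: [-0.1, -1.1, 0.8]
opening: 0.0513
grip_force: 0.0
t: 6.28
position: [0.5167, 0.1191, 0.0249]
orientation: [3.141, 0.0, 1.764]
force: [-0.8, 0.9, 5.4]
opening: 0.0195
grip_force: 40.5
```

```bash

python3 -m creep '[{"dx":0,"dy":0,"dz":-0.5,"wx":0,"wy":0,"wz":0,"claw":1},{"dx":0,"dy":0,"dz":-1,"wx":0,"wy":0,"wz":0,"claw":1},{"dx":0,"dy":0,"dz":-1,"wx":0,"wy":0,"wz":0,"claw":1},{"dx":0,"dy":0,"dz":-1,"wx":0,"wy":0,"wz":0,"claw":1},{"dx":0,"dy":0,"dz":-1,"wx":0,"wy":0,"wz":0,"claw":1}]'
python3 -m creep '[{"dx":0,"dy":0,"dz":-1,"wx":0,"wy":0,"wz":0,"claw":1},{"dx":0,"dy":0,"dz":-1,"wx":0,"wy":0,"wz":0,"claw":1},{"dx":0,"dy":0,"dz":-1,"wx":0,"wy":0,"wz":0,"claw":1},{"dx":0,"dy":0,"dz":-1,"wx":0,"wy":0,"wz":0,"claw":1},{"dx":0,"dy":0,"dz":-0.4,"wx":0,"wy":0,"wz":0,"claw":1}]'
python3 go.py .521 -.2295 .29 100.7
```

```text
t: 6.9
position: [0.5162, 0.1191, 0.1611]
orientation: [3.141, 0.0, 1.764]
force: [0.1, 0.3, -1.6]
opening: 0.0197
grip_force: 39.4
t: 7.52
position: [0.5164, 0.1191, 0.2934]
orientation: [3.139, 0.0, 1.764]
force: [0.3, 0.3, -1.3]
opening: 0.0196
grip_force: 39.5
t 7.525 pos [0.5164 0.1191 0.2934] rpy deg [179.9   0.  101.1] open 0.019646022584987176 grip 39.4572776556015 F [ 0.3  0.3 -1.3]
tool mm [-343.   -62.4    3.3] rows [-11.43  -2.08   0.11] | turn rows [0.02 0.   0.04]
```

```bash

python3 -m creep '[{"dx":-1,"dy":-0.2,"dz":0,"wx":0,"wy":0,"wz":0,"claw":1},{"dx":-1,"dy":-0.2,"dz":0,"wx":0,"wy":0,"wz":0,"claw":1},{"dx":-1,"dy":-0.2,"dz":0,"wx":0,"wy":0,"wz":0,"claw":1},{"dx":-1,"dy":-0.2,"dz":0,"wx":0,"wy":0,"wz":0,"claw":1},{"dx":-1,"dy":-0.2,"dz":0,"wx":0,"wy":0,"wz":0,"claw":1}]' | head -2
python3 -m creep '[{"dx":-1,"dy":-0.2,"dz":0,"wx":0,"wy":0,"wz":0,"claw":1},{"dx":-1,"dy":-0.2,"dz":0,"wx":0,"wy":0,"wz":0,"claw":1},{"dx":-1,"dy":-0.2,"dz":0,"wx":0,"wy":0,"wz":0,"claw":1},{"dx":-1,"dy":-0.2,"dz":0,"wx":0,"wy":0,"wz":0,"claw":1},{"dx":-1,"dy":-0.2,"dz":0,"wx":0,"wy":0,"wz":0,"claw":1}]' | head -2
python3 -m creep '[{"dx":-1,"dy":-0.08,"dz":0,"wx":0,"wy":0,"wz":0,"claw":1},{"dx":-0.43,"dy":0,"dz":0,"wx":0,"wy":0,"wz":0,"claw":1},{"dx":0,"dy":0,"dz":0,"wx":0,"wy":0,"wz":0,"claw":1}]' | head -2
python3 - <<'E'
from rig import get_image
from h import *
for n in("wrist","scene"):
    d=get_image(n);cv2.imwrite(f"pics/{n}2.png",d["image"])
    P,r=pts(d);m=masks(d)["orange"]&(abs(P[...,2]-.205)<.012);b=(abs(P[...,2]-.205)<.006)&(P[...,1]<0)
    print(n,rect(P[m]),rect(P[b]))
E
python3 go.py .521 -.2295 .155 100.7
```

```text
t: 8.15
position: [0.5153, -0.0348, 0.2909]
t: 8.78
position: [0.5147, -0.1877, 0.2908]
t: 9.15
position: [0.5208, -0.2295, 0.2908]
wrist (array([ 535.8, -209. ]), array([143.7,  69.4]), -27.8) (array([ 516.2, -229.3]), array([240.3, 194.8]), 10.8)
scene (array([ 516.1, -233.1]), array([117.8, 117.4]), 8.6) (array([ 332.4, -188.7]), array([677.8, 266.7]), -11.3)
t 9.25 pos [ 0.5208 -0.2285  0.2911] rpy deg [-180.    -0.   101.1] open 0.019858928371439707 grip 39.457624554634094 F [-0.7 -0.5 -1.4]
tool mm [ -1.1   0.  136.1] rows [-0.04  0.    4.54] | turn rows [-0.   -0.    0.04]
```

View pics/scene2.png

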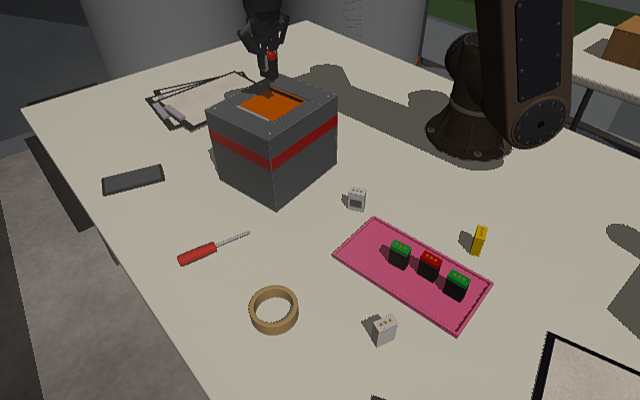

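The scene view shows the red-capped pack held at (272,65), above the flap at (272,105). The rest of the tray is undisturbed, so I'm pushing down now.

```bash

python3 -m creep '[{"dx":0,"dy":0,"dz":1,"wx":0,"wy":0,"wz":0,"claw":1},{"dx":0,"dy":0,"dz":0.8,"wx":0,"wy":0,"wz":0,"claw":1},{"dx":0,"dy":0,"dz":0.5,"wx":0,"wy":0,"wz":0,"claw":1},{"dx":0,"dy":0,"dz":0.5,"wx":0,"wy":0,"wz":0,"claw":1},{"dx":0,"dy":0,"dz":0.5,"wx":0,"wy":0,"wz":0,"claw":1}]'
python3 -m creep '[{"dx":0,"dy":0,"dz":0.5,"wx":0,"wy":0,"wz":0,"claw":1},{"dx":0,"dy":0,"dz":0.4,"wx":0,"wy":0,"wz":0,"claw":1},{"dx":0,"dy":0,"dz":0.34,"wx":0,"wy":0,"wz":0,"claw":1},{"dx":0,"dy":0,"dz":0,"wx":0,"wy":0,"wz":0,"claw":1},{"dx":0,"dy":0,"dz":0,"wx":0,"wy":0,"wz":0,"claw":1}]'
```

```text
t: 9.88
position: [0.5214, -0.2294, 0.1922]
orientation: [3.14, 0.001, 1.764]
force: [0.1, -0.6, 3.3]
opening: 0.0191
grip_force: 40.0
t: 10.5
position: [0.5208, -0.2294, 0.1551]
orientation: [-3.141, -0.0, 1.764]
force: [-2.0, -0.2, -0.5]
opening: 0.0195
grip_force: 39.5
```

```bash

python3 -m creep '[{"dx":0,"dy":0,"dz":0,"wx":0,"wy":0,"wz":0,"claw":0.53},{"dx":0,"dy":0,"dz":0,"wx":0,"wy":0,"wz":0,"claw":0.53},{"dx":0,"dy":0,"dz":0,"wx":0,"wy":0,"wz":0,"claw":0.53},{"dx":0,"dy":0,"dz":0,"wx":0,"wy":0,"wz":0,"claw":0.53},{"dx":0,"dy":0,"dz":0,"wx":0,"wy":0,"wz":0,"claw":0.53}]'
python3 - <<'E'
from rig import get_image
import cv2,numpy as np
a=get_image("wrist")["image"];b=get_image("scene")["image"][20:170,180:360]
cv2.imwrite("pics/w3.png",np.hstack([a[::1,:],]));cv2.imwrite("pics/c3.png",np.vstack([cv2.resize(b,(480,400)),cv2.resize(a,(480,200))[:, :]]))
E
```

```text
t: 11.12
position: [0.5211, -0.2294, 0.1552]
orientation: [3.141, 0.0, 1.764]
force: [-2.9, -0.3, 1.6]
opening: 0.0403
grip_force: 1.7
```

View pics/w3.png

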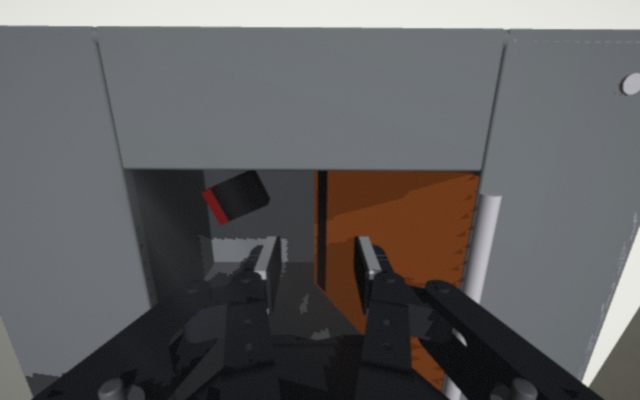

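The wrist view shows the pack lying on the bin floor at (237,197), clear of the flap. I'm withdrawing and heading for the second reject.

```bash

python3 -m creep '[{"dx":0,"dy":0,"dz":-0.8,"wx":0,"wy":0,"wz":0,"claw":0.53},{"dx":0,"dy":0,"dz":-0.8,"wx":0,"wy":0,"wz":0,"claw":0.53},{"dx":0,"dy":0,"dz":-1,"wx":0,"wy":0,"wz":0,"claw":0.53},{"dx":0,"dy":0,"dz":-1,"wx":0,"wy":0,"wz":0,"claw":0.53},{"dx":0,"dy":0,"dz":-1,"wx":0,"wy":0,"wz":0,"claw":0}]'
python3 -m creep '[{"dx":0,"dy":0,"dz":0,"wx":0,"wy":0,"wz":0.3,"claw":0}]'
python3 go.py .4985 .2405 .225 98.4
```

```text
t: 11.85
position: [0.5214, -0.2294, 0.2943]
orientation: [3.14, 0.001, 1.764]
force: [0.0, 0.1, 0.0]
opening: 0.0568
grip_force: 0.0
t: 11.98
position: [0.5221, -0.2297, 0.2956]
orientation: [3.137, 0.003, 1.718]
force: [0.2, 0.1, -0.6]
opening: 0.0745
grip_force: 0.0
t 11.975 pos [ 0.5221 -0.2297  0.2956] rpy deg [179.8   0.2  98.4] open 0.07446888822654264 grip 0.0 F [ 0.2  0.1 -0.6]
tool mm [468.8  45.4  69.4] rows [15.63  1.51  2.31] | turn rows [0.03 0.02 0.  ]
```

```bash

python3 -m creep '[{"dx":1,"dy":0.1,"dz":0,"wx":0,"wy":0,"wz":0,"claw":0},{"dx":1,"dy":0.1,"dz":0,"wx":0,"wy":0,"wz":0,"claw":0},{"dx":1,"dy":0.1,"dz":0,"wx":0,"wy":0,"wz":0,"claw":0},{"dx":1,"dy":0.1,"dz":0,"wx":0,"wy":0,"wz":0,"claw":0},{"dx":1,"dy":0.1,"dz":0,"wx":0,"wy":0,"wz":0,"claw":0}]' | head -2
python3 -m creep '[{"dx":1,"dy":0.1,"dz":0,"wx":0,"wy":0,"wz":0,"claw":0},{"dx":1,"dy":0.1,"dz":0,"wx":0,"wy":0,"wz":0,"claw":0},{"dx":1,"dy":0.1,"dz":0,"wx":0,"wy":0,"wz":0,"claw":0},{"dx":1,"dy":0.1,"dz":0,"wx":0,"wy":0,"wz":0,"claw":0},{"dx":1,"dy":0.1,"dz":0,"wx":0,"wy":0,"wz":0,"claw":0}]' | head -2
python3 -m creep '[{"dx":1,"dy":0.1,"dz":0,"wx":0,"wy":0,"wz":0,"claw":0},{"dx":1,"dy":0.1,"dz":0,"wx":0,"wy":0,"wz":0,"claw":0},{"dx":1,"dy":0.1,"dz":0,"wx":0,"wy":0,"wz":0,"claw":0},{"dx":1,"dy":0.1,"dz":0,"wx":0,"wy":0,"wz":0,"claw":0},{"dx":1,"dy":0.1,"dz":0.3,"wx":0,"wy":0,"wz":0,"claw":0}]' | head -2
python3 -m creep '[{"dx":0.63,"dy":0,"dz":1,"wx":0,"wy":0,"wz":0,"claw":0},{"dx":0,"dy":0,"dz":1,"wx":0,"wy":0,"wz":0,"claw":0},{"dx":0,"dy":0,"dz":0,"wx":0,"wy":0,"wz":0,"claw":0},{"dx":0,"dy":0,"dz":0,"wx":0,"wy":0,"wz":0,"claw":0}]' | head -2
python3 - <<'E'
from rig import get_image
from h import *
import cv2
for n in("wrist","top"):
  d=get_image(n);P,r=pts(d);cv2.imwrite(f"pics/{n}4.png",d["image"])
  for k,m in masks(d).items():
    N,L,st,_=cv2.connectedComponentsWithStats((m&(abs(P[...,2]-.06)<.006)).astype(np.uint8))
    for i in range(1,N):
        if st[i,4]>60: print(n,k,rect(P[L==i]))
E
python3 go.py .4985 .2405 .024 98.4
```

```text
t: 12.6
position: [0.5141, -0.0778, 0.2933]
t: 13.22
position: [0.5068, 0.073, 0.2932]
t: 13.85
position: [0.4996, 0.2238, 0.2846]
t: 14.35
position: [0.497, 0.2411, 0.2252]
wrist red (array([498.7, 241.7]), array([37.4, 18.1]), -81.8)
wrist green (array([497. , 303.4]), array([34.7, 17.1]), -81.6)
wrist green (array([519.6, 185.3]), array([34.1, 15.2]), -80.4)
top green (array([518.7, 179.6]), array([35.3, 16.7]), -77.4)
t 14.45 pos [0.497  0.241  0.2254] rpy deg [179.9  -0.   98.5] open 0.08528870294656615 grip 0.0 F [ 0.9 -0.6 -0.5]
tool mm [ -0.8   0.9 201.4] rows [-0.03  0.03  6.71] | turn rows [ 0.02 -0.    0.01]
```

```bash

python3 -m creep '[{"dx":0,"dy":0.05,"dz":1,"wx":0,"wy":0,"wz":0,"claw":0},{"dx":0,"dy":0,"dz":1,"wx":0,"wy":0,"wz":0,"claw":0},{"dx":0,"dy":0,"dz":1,"wx":0,"wy":0,"wz":0,"claw":0},{"dx":0,"dy":0,"dz":1,"wx":0,"wy":0,"wz":0,"claw":0},{"dx":0,"dy":0,"dz":1,"wx":0,"wy":0,"wz":0,"claw":0}]' 40 | head -2
python3 -m creep '[{"dx":0,"dy":0,"dz":0.9,"wx":0,"wy":0,"wz":0,"claw":0},{"dx":0,"dy":0,"dz":0.8,"wx":0,"wy":0,"wz":0,"claw":0},{"dx":0,"dy":0,"dz":0,"wx":0,"wy":0,"wz":0,"claw":0},{"dx":0,"dy":0,"dz":0,"wx":0,"wy":0,"wz":0,"claw":1},{"dx":0,"dy":0,"dz":0,"wx":0,"wy":0,"wz":0,"claw":1}]' | head -2
python3 -m creep '[{"dx":0,"dy":0,"dz":0,"wx":0,"wy":0,"wz":0,"claw":1},{"dx":0,"dy":0,"dz":0,"wx":0,"wy":0,"wz":0,"claw":1},{"dx":0,"dy":0,"dz":0,"wx":0,"wy":0,"wz":0,"claw":1},{"dx":0,"dy":0,"dz":0,"wx":0,"wy":0,"wz":0,"claw":1}]'
```

```text
t: 15.08
position: [0.4987, 0.2413, 0.0742]
t: 15.7
position: [0.4985, 0.2414, 0.0243]
t: 16.2
position: [0.4981, 0.2413, 0.0237]
orientation: [3.141, -0.0, 1.719]
force: [-1.2, 0.0, 6.6]
opening: 0.019
grip_force: 40.2
```

```bash

python3 -m creep '[{"dx":0,"dy":0,"dz":-0.5,"wx":0,"wy":0,"wz":0,"claw":1},{"dx":0,"dy":0,"dz":-1,"wx":0,"wy":0,"wz":0,"claw":1},{"dx":0,"dy":0,"dz":-1,"wx":0,"wy":0,"wz":0,"claw":1},{"dx":0,"dy":0,"dz":-1,"wx":0,"wy":0,"wz":0,"claw":1},{"dx":0,"dy":0,"dz":-1,"wx":0,"wy":0,"wz":0,"claw":1}]' | head -2
python3 -m creep '[{"dx":0,"dy":0,"dz":-1,"wx":0,"wy":0,"wz":0,"claw":1},{"dx":0,"dy":0,"dz":-1,"wx":0,"wy":0,"wz":0,"claw":1},{"dx":0,"dy":0,"dz":-1,"wx":0,"wy":0,"wz":0,"claw":1},{"dx":0,"dy":0,"dz":-1,"wx":0,"wy":0,"wz":-0.3,"claw":1},{"dx":0,"dy":0,"dz":-0.4,"wx":0,"wy":0,"wz":0,"claw":1}]'
python3 go.py .521 -.2295 .29 101
```

```text
t: 16.82
position: [0.4977, 0.2412, 0.16]
t: 17.45
position: [0.4979, 0.2413, 0.2923]
orientation: [3.139, -0.0, 1.764]
force: [1.1, -0.0, -0.7]
opening: 0.0196
grip_force: 39.4
t 17.45 pos [0.4979 0.2413 0.2923] rpy deg [179.8  -0.  101. ] open 0.019604056159329326 grip 39.43234205245972 F [ 1.1 -0.  -0.7]
tool mm [-466.5  -67.5    2. ] rows [-15.55  -2.25   0.07] | turn rows [ 0.02 -0.    0.01]
```

```bash

python3 -m creep '[{"dx":-1,"dy":-0.15,"dz":0,"wx":0,"wy":0,"wz":0,"claw":1},{"dx":-1,"dy":-0.15,"dz":0,"wx":0,"wy":0,"wz":0,"claw":1},{"dx":-1,"dy":-0.15,"dz":0,"wx":0,"wy":0,"wz":0,"claw":1},{"dx":-1,"dy":-0.15,"dz":0,"wx":0,"wy":0,"wz":0,"claw":1},{"dx":-1,"dy":-0.15,"dz":0,"wx":0,"wy":0,"wz":0,"claw":1}]' | head -2
python3 -m creep '[{"dx":-1,"dy":-0.15,"dz":0,"wx":0,"wy":0,"wz":0,"claw":1},{"dx":-1,"dy":-0.15,"dz":0,"wx":0,"wy":0,"wz":0,"claw":1},{"dx":-1,"dy":-0.15,"dz":0,"wx":0,"wy":0,"wz":0,"claw":1},{"dx":-1,"dy":-0.15,"dz":0,"wx":0,"wy":0,"wz":0,"claw":1},{"dx":-1,"dy":-0.15,"dz":0,"wx":0,"wy":0,"wz":0,"claw":1}]' | head -2
python3 -m creep '[{"dx":-1,"dy":-0.15,"dz":0,"wx":0,"wy":0,"wz":0,"claw":1},{"dx":-1,"dy":-0.15,"dz":0,"wx":0,"wy":0,"wz":0,"claw":1},{"dx":-1,"dy":-0.15,"dz":0,"wx":0,"wy":0,"wz":0,"claw":1},{"dx":-1,"dy":-0.15,"dz":0,"wx":0,"wy":0,"wz":0,"claw":1},{"dx":-1,"dy":-0.15,"dz":0,"wx":0,"wy":0,"wz":0,"claw":1}]' | head -2
python3 -m creep '[{"dx":-0.55,"dy":0,"dz":0,"wx":0,"wy":0,"wz":0,"claw":1},{"dx":0,"dy":0,"dz":0,"wx":0,"wy":0,"wz":0,"claw":1},{"dx":0,"dy":0,"dz":0,"wx":0,"wy":0,"wz":0,"claw":1}]' | head -2
python3 go.py .521 -.2295 .155 101
```

```text
t: 18.08
position: [0.5041, 0.0887, 0.2897]
t: 18.7
position: [0.5108, -0.0627, 0.2897]
t: 19.32
position: [0.5175, -0.2142, 0.2897]
t: 19.7
position: [0.521, -0.2287, 0.29]
t 19.7 pos [ 0.521  -0.2287  0.29  ] rpy deg [-180.    -0.   101.1] open 0.01972450623260644 grip 39.42607641220093 F [-0.4 -0.1  0.3]
tool mm [-9.00e-01 -1.00e-01  1.35e+02] rows [-0.03 -0.    4.5 ] | turn rows [-0.   -0.    0.01]
```

```bash

python3 -m creep '[{"dx":0,"dy":0,"dz":1,"wx":0,"wy":0,"wz":0,"claw":1},{"dx":0,"dy":0,"dz":0.8,"wx":0,"wy":0,"wz":0,"claw":1},{"dx":0,"dy":0,"dz":0.5,"wx":0,"wy":0,"wz":0,"claw":1},{"dx":0,"dy":0,"dz":0.5,"wx":0,"wy":0,"wz":0,"claw":1},{"dx":0,"dy":0,"dz":0.5,"wx":0,"wy":0,"wz":0,"claw":1}]'
python3 -m creep '[{"dx":0,"dy":0,"dz":0.5,"wx":0,"wy":0,"wz":0,"claw":1},{"dx":0,"dy":0,"dz":0.4,"wx":0,"wy":0,"wz":0,"claw":1},{"dx":0,"dy":0,"dz":0.3,"wx":0,"wy":0,"wz":0,"claw":1},{"dx":0,"dy":0,"dz":0,"wx":0,"wy":0,"wz":0,"claw":1},{"dx":0,"dy":0,"dz":0,"wx":0,"wy":0,"wz":0,"claw":1}]'
python3 -m creep '[{"dx":0,"dy":0,"dz":0,"wx":0,"wy":0,"wz":0,"claw":0.53},{"dx":0,"dy":0,"dz":0,"wx":0,"wy":0,"wz":0,"claw":0.53},{"dx":0,"dy":0,"dz":0,"wx":0,"wy":0,"wz":0,"claw":0.53},{"dx":0,"dy":0,"dz":0,"wx":0,"wy":0,"wz":0,"claw":0.53},{"dx":0,"dy":0,"dz":0,"wx":0,"wy":0,"wz":0,"claw":0.53}]'
python3 - <<'E'
from rig import get_image
import cv2
cv2.imwrite("pics/w5.png",get_image("wrist")["image"])
E
```

```text
t: 20.32
position: [0.5215, -0.2295, 0.1909]
orientation: [3.141, 0.001, 1.764]
force: [0.5, -0.0, 3.0]
opening: 0.0197
grip_force: 39.9
t: 20.95
position: [0.5209, -0.2295, 0.1551]
orientation: [-3.141, -0.0, 1.764]
force: [-1.5, -0.2, -0.9]
opening: 0.0195
grip_force: 39.4
t: 21.58
position: [0.5211, -0.2295, 0.1552]
orientation: [3.142, 0.0, 1.764]
force: [-2.6, -0.1, 0.6]
opening: 0.04
grip_force: 1.7
```

View pics/w5.png

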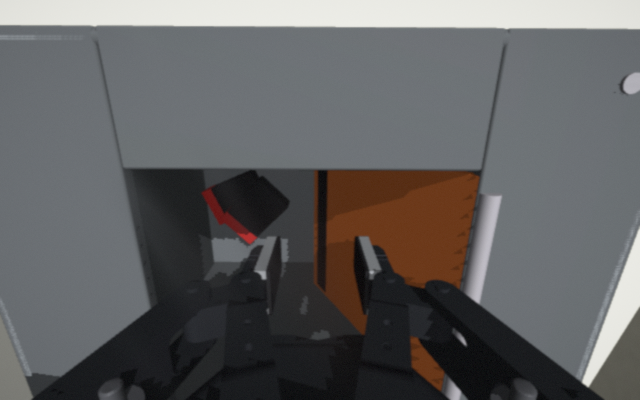

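Both packs lie on the bin floor at about (215,205) and (255,205), clear of the flap. I'm withdrawing and checking that the flap has shut.

```bash

python3 -m creep '[{"dx":0,"dy":0,"dz":-0.8,"wx":0,"wy":0,"wz":0,"claw":0.53},{"dx":0,"dy":0,"dz":-0.8,"wx":0,"wy":0,"wz":0,"claw":0.53},{"dx":0,"dy":0,"dz":-1,"wx":0,"wy":0,"wz":0,"claw":0.53},{"dx":0,"dy":0,"dz":-1,"wx":0,"wy":0,"wz":0,"claw":0.53},{"dx":0,"dy":0,"dz":-1,"wx":0,"wy":0,"wz":0,"claw":0.53}]'
python3 -m creep '[{"dx":0,"dy":0,"dz":-1,"wx":0,"wy":0,"wz":0,"claw":0.53},{"dx":0,"dy":0,"dz":0,"wx":0,"wy":0,"wz":0,"claw":0.53},{"dx":0,"dy":0,"dz":0,"wx":0,"wy":0,"wz":0,"claw":0.53},{"dx":0,"dy":0,"dz":0,"wx":0,"wy":0,"wz":0,"claw":0.53},{"dx":0,"dy":0,"dz":0,"wx":0,"wy":0,"wz":0,"claw":0.53}]' | head -1
python3 - <<'E'
from rig import get_image
from h import *
d=get_image("scene");cv2.imwrite("pics/s6.png",d["image"]);P,r=pts(d);m=masks(d)["orange"];q=P[m];q=q[(abs(q[:,0]-.52)<.07)&(abs(q[:,1]+.23)<.07)]
A=np.c_[q[:,:2]-q[:,:2].mean(0),np.ones(len(q))];print(len(q),np.linalg.lstsq(A,q[:,2],rcond=None)[0])
E
```

```text
t: 22.25
position: [0.5216, -0.2295, 0.2943]
orientation: [3.14, 0.001, 1.764]
force: [0.1, -0.2, -0.2]
opening: 0.0401
grip_force: 0.0
t: 22.88
1072 [0.00166005 0.00232964 0.2013682 ]
```

View pics/s6.png

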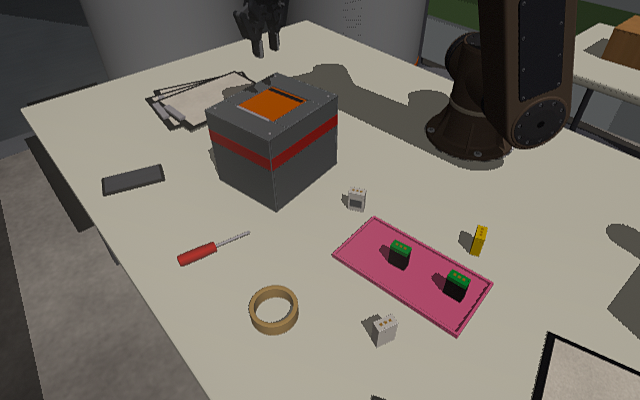

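The flap at (272,105) is level, with a measured slope of about 0.002. The green packs still stand at (400,255) and (457,285), and the tape and screwdriver haven't moved.

```bash
python3 -c "
from rig import workorder
print(workorder.hand_in())"
```

```text
the job is handed in; nothing more can be done
None
```

Both red-capped rejects are in the bin, the flap is shut, the green packs, tape and screwdriver are where they were, and the job was handed in at about 23 s (no verdict was returned).

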